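Roll the thick dowel onto the drilling line

ROBOT

A 6-joint arm with a two-finger parallel gripper is mounted at the origin on a cart in front of the work surface, level with it; the furniture and walls round the work are solid. World frame = base frame: x ahead of the robot, y to its left, z up, the work surface at z = 0. Lengths are in m, angles in rad, forces in N, time in s.
With the tool pointing down it reaches from about 0.225 to 0.875 m from the base axis. Payload 3.4 kg.
Tool frame: the origin (TCP) lies on the centre line of the jaws, within the pads' length; the fingertips stand 17 mm ahead of it and the grasp point (between the pads) lies 2 mm behind it (nose_length is the distance from the TCP to the fingertips, in m); z points along the fingers, y is the line along which they close (so a half turn about z gives the same grasp; the last joint's range is limited). The gripper opens to 85 mm and grips with 20 to 120 N. Pads are 22 mm wide; open, the fingers measure 114 mm over their backs; the gripper's body (76 mm by 85 mm) begins 54 mm behind the grasp point. The pads swing forward as they close: fully open they stand 13 mm farther back than shut.
Start: joints at [1.152, 0.276, 1.505, -0, 1.361, -0.121], TCP at [0.169, 0.55, 0.248] pointing down, gripper open.
Joint ranges: [-2.89, 2.89], [-0.75, 2.08], [0.22, 2.7], [-1.18, 4.32], [0.11, 2.71], [-2.7, 2.7]. Speed limits (rad/s): [2.57, 2.57, 3.14, 3.14, 3.14, 3.14].

INTERFACE

Orientations are given as a unit quaternion [w, x, y, z].
In Python, from rig import get_state, get_image, sign_off, find_in, place_of, nose_length gives the robot as it stands.
- The arm moves only by the tool apply_moves, never from a script. Its argument "deltas" is one flat list of numbers, 5 for each row, row after row: the finger opening in mm, from 0 to 85.4, then the shift along the tool's x, y, z in mm, then the turn about the tool's z in degrees. A call has 1 to 12 rows; each row is the pose to reach, as a shift and turn from the pose commanded when the call began, along the tool's axes at that moment; what a row does not reach only later rows make up. A row lasts 1/12 s, in which the tool goes at most 41.7 mm and 7.16 degrees, less where a joint would pass 70% of its speed; a pose out of reach is approached as far as the arm can. A call with a gripper value outside its range is refused whole. The fingers move at their own pace and stop on an object; "squeeze" is the grip in N (left out, the last holds). Time passes only in rows, so rows that repeat a pose let the fingers close. It gives the time, the measured TCP pose, the force, the opening and the grip force at its end, in the units of the state.
- get_state(): the state, without advancing time (a new reading comes with each control period).
- get_image(name): name is "side" or "top"; returns a dict with "frame" (420x560x3 uint8, red, green, blue), "K" (3x3 intrinsics, pixels), "position" and "orientation" of the camera in the world. Camera axes: x right, y down, z forward; pixel columns grow to the right and rows downward; lengths in m; the calibration is good to about 2 mm. A picture is of the moment at which its call begins. There is no depth.
- sign_off(): hands the job in; it is judged then, once.
Trained networks look in a picture, given as the dict that the camera call returned (one of the last four; its "shot" number tells which), for a name from the list of things; names that differ only in an ending like _2 or _b are one class to them, and where a whole thing is asked for, a point or a joint stands for the part that bears it (a point fixed in the world has none). Each returns a list of dicts, best first, with "score" (0 to 1); they miss things now and then, are a little off and sometimes report something else, mostly with a low value. They report only what shows in the picture. A call takes as long as a camera call. They do not tell look-alikes from the thing itself.
- find_in(query, picture): "point" ([column, row] in pixels, amid what is visible of it).
- place_of(query, picture): "point" ([column, row] in pixels: a listed point, or the origin of a listed thing).
The state is a dict: "clock": time; "qpos": joint angles; "qd": joint speeds; "effort": joint torques, N m; "position": TCP position; "ee_rot": TCP orientation; "contact_force": force on the tool from outside, world axes, zero at the start; "moment": the same for the moment, N m; "width": finger opening in m; "gripper_force": force on a finger pad.
Only numpy, scipy, OpenCV 4.12 (cv2) and the standard library are available. Lean on these libraries where they do the work, as an engineer would, in place of code of your own. Each camera call takes 0.05 s, during which the arm holds its last target. There are 200 camera calls.

TASK

Get the thicker of the two wooden dowels on the plywood marking-out board ready for drilling: push it with the fingertips so that it rolls across the board and comes to lie still along the black marked line, with the line running under the middle of it from end to end and showing beyond both its ends. It is only to be pushed: do not pinch or lift it. Leave the thin dowel, the jar of screws and the roll of black tape where they are.

Things in the scene. Friction and masses are not known exactly. Their poses are not given: they have to be found in the camera images.
- board: plywood marking-out board, 300 x 300 x 12 mm, screwed down flat on the table (it does not move). Origin: centre of its underside, on the table; z up; its top is 12 mm above the table.
- line: straight black line drawn on the board's top, 280 mm long, 4 mm wide, no height to speak of. Origin: the middle of the line, at the height of the board's top; y runs along the line, x across it.
- thick_dowel: loose dowel of plain smooth wood, 32 mm thick, 160 mm long, about 0.09 kg, lying on the board 60 to 120 mm from the line, on the near or far side, parallel to it within 1.5 degrees. Origin: its centre, 16 mm above the board; y along its length; x and z turn as it rolls. Pushed slowly at or above mid height it rolls straight, square to its length, ahead of the fingers and at most a few mm on.
- thick_dowel_end_a (a point): centre of the end face of the thick dowel at its +y end (80 mm from its centre)
- thick_dowel_end_b (a point): centre of the end face of the thick dowel at its -y end (80 mm from its centre)
- thin_dowel: thin loose dowel of the same wood, lying on the board on the other side of the line from the thick one, 18 mm in diameter, 160 mm long; it rolls easily and is to be left alone. Origin: its centre, on its axis; its y axis runs along its length.
- screw_jar: small closed jar of screws standing on the table beside the board's right (-y) edge, 60 mm in diameter, 86 mm high; to be left alone. Origin: centre of its underside.
- pvc_tape: roll of black tape lying flat on the table beside the board's left (+y) edge, 68 mm in diameter, 19 mm high; to be left alone. Origin: centre of its underside.
There are look-alikes about, which are no part of the job. Leave any pink look-alike of the thick_dowel alone.

How it is judged:
On the way:
1. the thick dowel rolls (turns at over 0.25 rad/s, that is about 4 mm/s of travel) (angular speed of thick_dowel above 0.25 rad/s), for 0.3 s.
At the end, for the whole second after the job is handed in: The thick dowel lies at rest on the board along the line: both its end centres are within 8 mm of the line's middle, sideways, and within the line's length; the thin dowel, the jar and the tape are within 12 mm of where they were (x of thick_dowel_end_a in the frame of line between -0.008 and 0.008 m and y of thick_dowel_end_a in the frame of line between -0.14 and 0.14 m and height (world z) of thick_dowel_end_a between 0.024 and 0.032 m and x of thick_dowel_end_b in the frame of line between -0.008 and 0.008 m and y of thick_dowel_end_b in the frame of line between -0.14 and 0.14 m and height (world z) of thick_dowel_end_b between 0.024 and 0.032 m and linear speed of thick_dowel below 0.005 m/s and angular speed of thick_dowel below 0.2 rad/s and distance of each of thin_dowel, screw_jar, pvc_tape from where it was at the start of the episode below 0.012 m); the robot touches nothing.
It fails at once if the thick dowel is lifted: its centre or an end rises more than 10 mm (height (world z) of any of thick_dowel, thick_dowel_end_a, thick_dowel_end_b above 0.038 m).
It fails at once if the thin dowel, the jar or the tape is moved more than 12 mm (distance of any of thin_dowel, screw_jar, pvc_tape from where it was at the start of the episode above 0.012 m).
It also fails if it takes over 45 s, if anything falls off the work surface, if the arm or the gripper's body presses on something with over 40 N, if the wrist force passes 120 N, or if a joint passes its speed limit or range.

## Working session

There is one attempt and no reset: what is moved stays moved. The work goes in short steps, Python scripts to look and compute and a tool call to move; the robot and the scene stay as the last step left them, time stands still between calls to the robot, and variables do not carry over. Pictures are saved under pics/ and viewed, at most 10 in all, crops included, and the job is handed in when it is done.

Besides the shell and the picture viewer there is one more tool, called by a JSON object that holds its "name" and its "arguments", one argument or row to a line. apply_moves: Moves the arm, as the interface text tells. Its arguments: {"type":"object","properties":{"deltas":{"type":"array"},"squeeze":{"type":"number"}},"required":["deltas"]}

```bash
mkdir -p pics; cat > h.py <<'E'
import numpy as np, cv2
from scipy.spatial.transform import Rotation as R
from rig import *
def rot(p):
    q=p["orientation"]; return R.from_quat([q[1],q[2],q[3],q[0]]).as_matrix()
def world(p,px,z):
    d=rot(p)@np.linalg.inv(p["K"])@np.array([px[0],px[1],1.]); c=np.array(p["position"])
    return c+d*(z-c[2])/d[2]
def pix(p,X):
    v=p["K"]@rot(p).T@(np.array(X)-p["position"]); return v[:2]/v[2]
E
python3 - <<'E'
from h import *
print(get_state()["position"],get_state()["ee_rot"],nose_length)
H=dict(board=0,line=.012,thick_dowel=.028,thick_dowel_end_a=.028,thick_dowel_end_b=.028,thin_dowel=.021,screw_jar=0,pvc_tape=0)
ims=[]
for n in("top","side"):
    p=get_image(n); ims.append(p["frame"]); print(n,np.round(p["position"],3))
    for k,z in H.items():
        for r in place_of(k,p)[:4]: print(k,np.round(r["point"],1),round(r["score"],2),np.round(world(p,r["point"],z),4)[:2])
for n,i in zip("ts",ims): cv2.imwrite(f"pics/{n}1.png",i[:,:,::-1])
E
```

```text
[0.16852191 0.54922684 0.24742165] [-2.28280377e-04  1.48351014e-01  9.88934334e-01 -8.98557175e-04] 0.017
top [0.505 0.08  1.262]
line [299.7 216.1] 0.55 [0.5532 0.0712]
thick_dowel [145.8 252.4] 0.92 [0.4664 0.4292]
thick_dowel [429.9 243.3] 0.86 [ 0.4912 -0.2282]
thick_dowel [302.6 252.9] 0.59 [0.4674 0.0643]
thick_dowel_end_a [152.3 286. ] 0.93 [0.3887 0.4127]
thick_dowel_end_a [407.5 271.8] 0.89 [ 0.4256 -0.1766]
thick_dowel_end_a [453.7 221.4] 0.82 [ 0.5419 -0.283 ]
thick_dowel_end_a [141.6 215.1] 0.8 [0.5533 0.4406]
thick_dowel_end_b [152.3 286. ] 0.93 [0.3887 0.4127]
thick_dowel_end_b [407.5 271.8] 0.89 [ 0.4256 -0.1766]
thick_dowel_end_b [453.7 221.4] 0.82 [ 0.5419 -0.283 ]
thick_dowel_end_b [141.6 215.1] 0.8 [0.5533 0.4406]
thin_dowel [288.8 179.6] 0.73 [0.6382 0.0971]
pvc_tape [208.4 221.3] 0.96 [0.5403 0.2883]
side [-0.034 -0.819  0.587]
board [283.6 226.7] 0.92 [0.567  0.0744]
board [284.5 225.6] 0.4 [0.5727 0.0784]
line [282.1 227.9] 0.54 [0.5475 0.0527]
line [276.3 241.1] 0.36 [0.4959 0.002 ]
thick_dowel [198.  188.7] 0.88 [0.4507 0.3911]
thick_dowel [331.6 287.6] 0.7 [ 0.474  -0.2464]
thick_dowel [258.4 228.3] 0.57 [0.4777 0.0609]
thick_dowel_end_a [179.  195.8] 0.89 [0.3795 0.3727]
thick_dowel_end_a [280.4 237. ] 0.87 [ 0.5011 -0.0093]
thick_dowel_end_a [237.9 217. ] 0.69 [0.4634 0.1481]
thick_dowel_end_a [292.  282.6] 0.64 [ 0.4142 -0.1862]
thick_dowel_end_b [179.  195.8] 0.89 [0.3795 0.3727]
thick_dowel_end_b [280.4 237. ] 0.87 [ 0.5011 -0.0093]
thick_dowel_end_b [237.9 217. ] 0.69 [0.4634 0.1481]
thick_dowel_end_b [292.  282.6] 0.64 [ 0.4142 -0.1862]
thin_dowel [297.  213.9] 0.49 [0.6199 0.0848]
screw_jar [348.7 253.6] 0.84 [ 0.6253 -0.1316]
screw_jar [240.9 220.2] 0.36 [0.4859 0.1741]
pvc_tape [240. 204.] 0.74 [0.5356 0.2705]
```

View pics/t1.png

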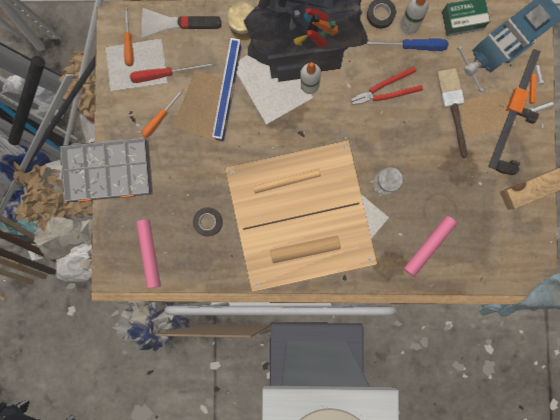

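```bash
python3 -c "
import cv2
a=cv2.imread('pics/t1.png')[150:300,200:400];cv2.imwrite('pics/t1c.png',cv2.resize(a,None,fx=4,fy=4,interpolation=cv2.INTER_CUBIC))"
```

```text
(no output)
```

View pics/t1c.png

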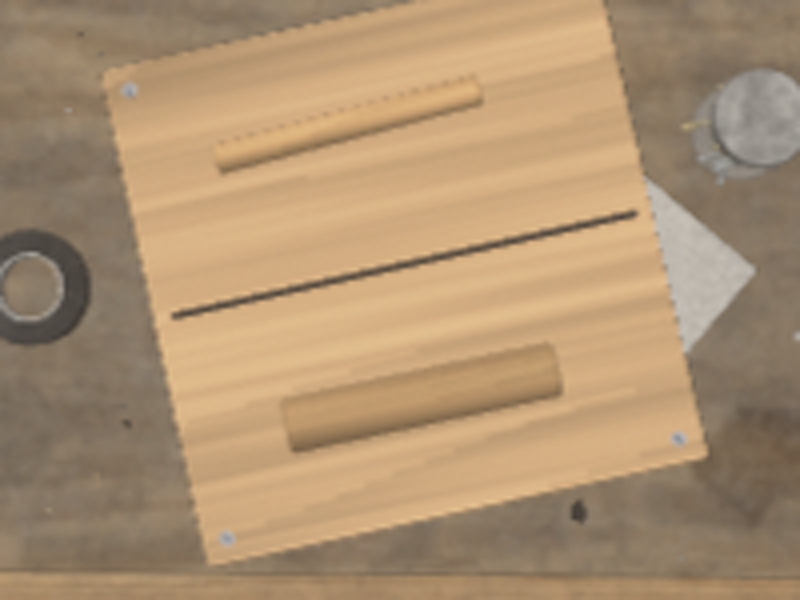

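The thick plain dowel is at about (305,249), on the near side of the line, which runs from (243,229) to (359,203). The candidates for it are the plain dowel at (305,249), the pink look-alikes at (148,253) and (430,246), and the thin dowel at (287,181). The crop confirms the first one.

```bash
cat >> h.py <<'E'
def tool():
    s=get_state(); q=s["ee_rot"]; return np.array(s["position"]),R.from_quat([q[1],q[2],q[3],q[0]]).as_matrix()
def dark_line(p,z=.012):
    # line from dark pixels inside the given line neighbourhood
    pass
E
python3 - <<'E'
from h import *
p=get_image("top")
c=lambda x,y:((x+.5)/4-.5+200,(y+.5)/4-.5+150)
A,B=[world(p,c(*q),.012)[:2] for q in((173,316),(637,213))]
print("line",A,B,np.linalg.norm(A-B),(A+B)/2)
u=(A-B)/np.linalg.norm(A-B); n=np.array([u[1],-u[0]]); print("u",u,"n",n,"yaw",np.degrees(np.arctan2(-u[0],u[1])))
co=[world(p,c(*q),.028)[:2] for q in((281,400),(553,343),(562,392),(293,451))]
a,b=(co[0]+co[3])/2,(co[1]+co[2])/2
print("ends",a,b,np.linalg.norm(a-b),np.linalg.norm(co[0]-co[3]),"off",(a-A)@n,(b-A)@n,"along",(a-(A+B)/2)@u,(b-(A+B)/2)@u)
P,T=tool(); print(P,T)
ty=T[:2,1]; print("yaw tool y vs u deg",np.degrees(np.arctan2(ty[0]*u[1]-ty[1]*u[0],ty@u)))
m=(a+b)/2; s=np.sign((m-A)@n)
for back in(.07,.05): 
    t=m+n*s*back; print(back,t,"tool mm",1000*T.T@(np.r_[t,.12]-P))
E
```

```text
line [0.52308217 0.20470163] [ 0.58480352 -0.06745946] 0.27907200478601546 [0.55394285 0.06862109]
u [-0.22116642  0.97523608] n [0.97523608 0.22116642] yaw 12.777551524684048
ends [0.45985621 0.13645159] [ 0.49423239 -0.01968372] 0.15987481742052673 0.030237902817504 off -0.07675485453275972 -0.07776185244345571 along 0.08695955645858965 -0.07291208955925374
[0.16871861 0.54972383 0.24834952] [[-9.55987287e-01  2.93408087e-01  3.50128820e-05]
 [ 2.93408089e-01  9.55987277e-01  1.39756084e-04]
 [ 7.53369560e-06  1.43878103e-04 -9.99999990e-01]]
yaw tool y vs u deg 29.83965553119212
0.07 [0.40877777 0.04290228] tool mm [-378.20001331 -414.09812152  128.28709347]
0.05 [0.42828249 0.04732561] tool mm [-395.54843892 -404.14663284  128.28839458]
```

{"name": "apply_moves", "arguments": {
  "deltas": [85, -32, -35, 0, -5, 85, -64, -70, 0, -10, 85, -96, -105, 0, -15, 85, -128, -140, 0, -20, 85, -160, -175, 0, -25, 85, -192, -210, 0, -29.8, 85, -224, -245, 0, -29.8, 85, -256, -280, 0, -29.8, 85, -288, -315, 0, -29.8, 85, -320, -350, 10, -29.8, 85, -352, -385, 30, -29.8, 85, -378, -414, 50, -29.8]
}}

```text
clock: 1.95
position: [0.3827, 0.0993, 0.2216]
ee_rot: [0.002, -0.111, 0.994, -0.0]
contact_force: [1.3, 0.5, -0.3]
width: 0.085
gripper_force: 0.0
```

{"name": "apply_moves", "arguments": {
  "deltas": [85, 0, 0, 0, 0, 85, 0, 0, 0, 0]
}}

```text
clock: 2.12
position: [0.3816, 0.0994, 0.2201]
ee_rot: [-0.001, -0.108, 0.994, 0.0]
contact_force: [0.1, 0.1, 0.4]
width: 0.0851
gripper_force: 0.0
```

```bash
cat > st.py <<'E'
from h import *
u=np.array([-.22117,.97524]); n=np.array([.97524,.22117]); M=np.array([.5539,.0686])
P,T=tool(); s=get_state(); ty=T[:2,1]
print(s["clock"],P,"off n,u",(P[:2]-M)@n,(P[:2]-M)@u,"turn about tool z needed",-np.degrees(np.arctan2(ty[0]*u[1]-ty[1]*u[0],ty@u)),"n in tool",T.T@np.r_[n,0],s["contact_force"],s["width"])
E
python3 st.py
```

```text
2.1167 [0.38157684 0.0993589  0.22005572] off n,u -0.16125349202375516 0.0681100215255772 turn about tool z needed -0.3714263021735184 n in tool [-0.99998257  0.0064826  -0.00143713] [0.12396611 0.05047694 0.41543713] 0.08506156880245118
```

{"name": "apply_moves", "arguments": {
  "deltas": [85, -3, -20, 20, 0, 85, -6, -40, 45, 0, 85, -8, -61, 70, 0, 85, -10, -61, 95, 0, 85, -10, -61, 120, 0, 85, -10, -61, 145, 0, 85, -10, -61, 165, 0, 85, -10, -61, 170, 0, 85, -10, -61, 170, 0, 85, -10, -61, 170, 0]
}}

```text
clock: 2.95
position: [0.4051, 0.0449, 0.0513]
ee_rot: [0.001, -0.112, 0.994, 0.0]
contact_force: [0.8, 0.4, -0.1]
width: 0.0848
gripper_force: 0.0
```

```bash
python3 st.py; python3 - <<'E'
from h import *
p=get_image("side"); P,T=tool()
for yy in(-.043,.043):
  for d in(.004,.017): print(yy,d,pix(p,P+T@[0,yy,d]))
a=p["frame"][170:290,200:360,::-1]; cv2.imwrite("pics/s2.png",cv2.resize(a,None,fx=5,fy=5,interpolation=cv2.INTER_CUBIC))
E
```

```text
2.95 [0.40505947 0.0448644  0.05125528] off n,u -0.15040484300803802 0.00977115687506708 turn about tool z needed 0.04874321566246153 n in tool [-1.00000366e+00 -8.50733423e-04  1.08553521e-03] [ 0.79448883  0.35671878 -0.07686357] 0.08475077268606819
-0.043 0.004 [248.48126877 237.56816114]
-0.043 0.017 [248.65080911 242.13930383]
0.043 0.004 [225.937968   225.96043569]
0.043 0.017 [226.21133525 230.37064159]
```

View pics/s2.png

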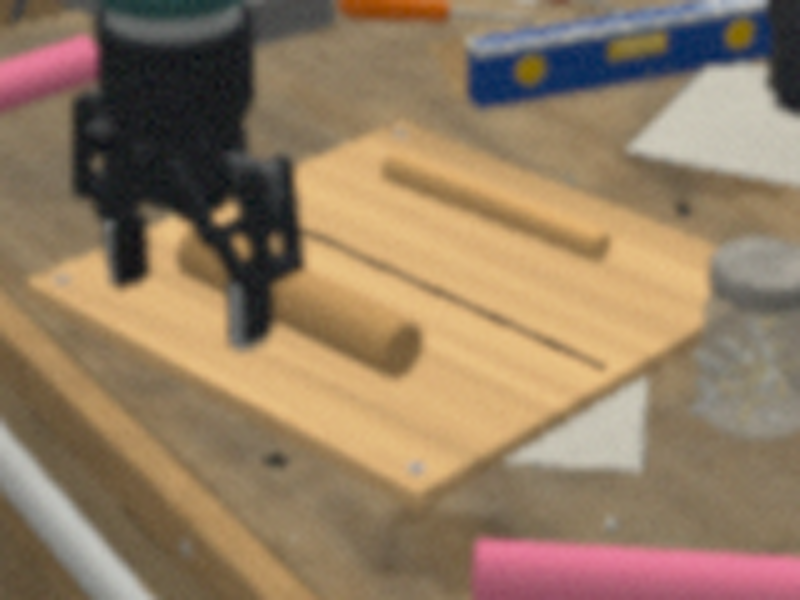

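The side view shows the fingertips at crop (247,345) and (127,283), about 5 mm ahead of the TCP, behind the dowel and clear of it. I'll lower the TCP to z≈0.026 and approach.

{"name": "apply_moves", "arguments": {
  "deltas": [85, 0, 0, 8, 0, 85, 0, 0, 16, 0, 85, 0, 0, 23, 0, 85, 0, 0, 25, 0, 85, -6, 0, 25, 0, 85, -12, 0, 25, 0, 85, -18, 0, 25, 0, 85, -24, 0, 25, 0, 85, -30, 0, 25, 0, 85, -35, 0, 25, 0, 85, -39, 0, 25, 0, 85, -41, 0, 25, 0]
}}

```text
clock: 4.0
position: [0.4454, 0.0531, 0.0256]
ee_rot: [0.0, -0.111, 0.994, -0.0]
contact_force: [0.3, -0.5, -0.0]
width: 0.085
gripper_force: 0.0
```

{"name": "apply_moves", "arguments": {
  "deltas": [85, -1.5, 0, 0, 0, 85, -3, 0, 0, 0, 85, -4.5, 0, 0, 0, 85, -6, 0, 0, 0, 85, -7.5, 0, 0, 0, 85, -9, 0, 0, 0, 85, -10.5, 0, 0, 0, 85, -12, 0, 0, 0, 85, -13.5, 0, 0, 0, 85, -15, 0, 0, 0, 85, -16.5, 0, 0, 0, 85, -18, 0, 0, 0]
}}

```text
clock: 5.0
position: [0.4622, 0.057, 0.0256]
ee_rot: [0.0, -0.111, 0.994, 0.0]
contact_force: [-0.3, -0.9, 0.6]
width: 0.0851
gripper_force: 0.0
```

{"name": "apply_moves", "arguments": {
  "deltas": [85, -1.5, 0, 0, 0, 85, -3, 0, 0, 0, 85, -4.5, 0, 0, 0, 85, -6, 0, 0, 0, 85, -7.5, 0, 0, 0, 85, -9, 0, 0, 0, 85, -10.5, 0, 0, 0, 85, -12, 0, 0, 0, 85, -13.5, 0, 0, 0, 85, -15, 0, 0, 0, 85, -16.5, 0, 0, 0, 85, -18, 0, 0, 0]
}}

```text
clock: 6.0
position: [0.4798, 0.061, 0.0256]
ee_rot: [0.0, -0.111, 0.994, 0.0]
contact_force: [0.3, -0.5, -0.4]
width: 0.0852
gripper_force: 0.0
```

```bash
python3 st.py; python3 - <<'E'
from h import *
a=[get_image(n)["frame"][y:y+120,x:x+160,::-1] for n,x,y in(("top",220,170),("side",200,170))]
cv2.imwrite("pics/b3.png",cv2.resize(np.vstack(a),None,fx=2.5,fy=2.5,interpolation=cv2.INTER_CUBIC))
E
```

```text
6.0 [0.4797603  0.06097656 0.02557826] off n,u -0.07399007565284679 0.00896279174264017 turn about tool z needed -0.03927857481781998 n in tool [-1.00000437e+00  6.85543564e-04  1.08018424e-04] [ 0.32989923 -0.45208277 -0.42551423] 0.08515266539110465
```

View pics/b3.png

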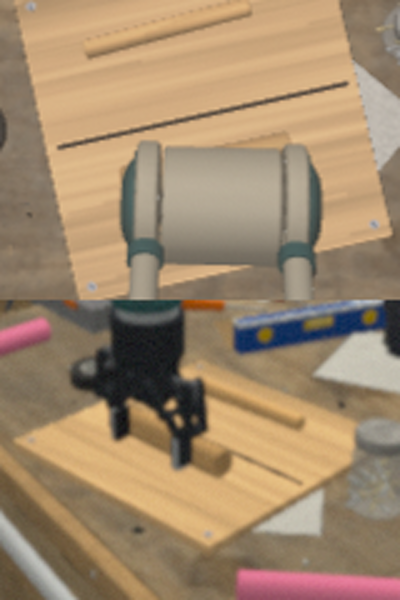

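The dowel is rolling ahead of the fingers. Its visible leading corner is at (335,223) in the top picture. I'll push on to just short of the line, then back off and measure.

{"name": "apply_moves", "arguments": {
  "deltas": [85, -1.5, 0, 0, 0, 85, -3, 0, 0, 0, 85, -4.5, 0, 0, 0, 85, -6, 0, 0, 0, 85, -7.5, 0, 0, 0, 85, -9, 0, 0, 0, 85, -10.5, 0, 0, 0, 85, -12, 0, 0, 0, 85, -13.5, 0, 0, 0, 85, -15, 0, 0, 0, 85, -16.5, 0, 0, 0, 85, -18, 0, 0, 0]
}}

```text
clock: 7.1
position: [0.4973, 0.0649, 0.0255]
ee_rot: [-0.0, -0.111, 0.994, 0.0]
contact_force: [-0.4, 1.2, -1.0]
width: 0.0848
gripper_force: 0.0
```

{"name": "apply_moves", "arguments": {
  "deltas": [85, -1.5, 0, 0, 0, 85, -3, 0, 0, 0, 85, -4.5, 0, 0, 0, 85, -6, 0, 0, 0, 85, -7.5, 0, 0, 0, 85, -9, 0, 0, 0, 85, -10.5, 0, 0, 0, 85, -12, 0, 0, 0, 85, -13.5, 0, 0, 0, 85, -14.5, 0, 0, 0, 85, -15.5, 0, 0, 0, 85, -16, 0, 0, 0]
}}

```text
clock: 8.1
position: [0.5129, 0.0685, 0.0256]
ee_rot: [0.0, -0.111, 0.994, 0.0]
contact_force: [0.0, 0.2, -1.4]
width: 0.0849
gripper_force: 0.0
```

{"name": "apply_moves", "arguments": {
  "deltas": [85, 0, 0, 0, 0, 85, 2, 0, 0, 0, 85, 10, 0, 0, 0, 85, 25, 0, 0, 0, 85, 45, 0, 0, 0, 85, 70, 0, -10, 0, 85, 95, 0, -30, 0, 85, 120, 0, -60, 0, 85, 130, 0, -90, 0, 85, 130, 0, -120, 0, 85, 130, 0, -120, 0, 85, 130, 0, -120, 0]
}}

```text
clock: 9.1
position: [0.3864, 0.0396, 0.147]
ee_rot: [0.002, -0.111, 0.994, -0.0]
contact_force: [-1.1, -0.3, -0.3]
width: 0.085
gripper_force: 0.0
```

```bash
python3 st.py; python3 - <<'E'
from h import *
ims=[]
for n,x,y in(("top",220,170),("side",200,170)):
    p=get_image(n); ims.append(p["frame"][y:y+120,x:x+160,::-1])
    u=np.array([-.22117,.97524]); m=np.array([.97524,.22117]); M=np.array([.5539,.0686])
    for k in("thick_dowel","thick_dowel_end_a"):
        for r in place_of(k,p)[:6]:
            w=world(p,r["point"],.028)[:2]-M
            if abs(w@m)<.1 and abs(w@u)<.15: print(n,k,r["score"],w@m,w@u)
cv2.imwrite("pics/b4.png",cv2.resize(ims[0],None,fx=5,fy=5,interpolation=cv2.INTER_CUBIC))
cv2.imwrite("pics/b5.png",cv2.resize(ims[1],None,fx=5,fy=5,interpolation=cv2.INTER_CUBIC))
E
```

```text
9.1 [0.38638272 0.03959878 0.14704593] off n,u -0.1697837547400892 0.008766643311075177 turn about tool z needed -0.05075664165972966 n in tool [-9.99994256e-01  8.85873712e-04  4.46436576e-03] [-1.14104797 -0.30658064 -0.30114171] 0.0849805171189642
top thick_dowel 0.81 -0.020629552535190835 0.014936172103377826
top thick_dowel_end_a 0.88 -0.01321310243054888 0.0826767944877614
top thick_dowel_end_a 0.6 -0.00850596645484646 -0.0726961279610625
side thick_dowel 0.88 -0.022059993000078132 0.0004335427140136404
side thick_dowel_end_a 0.92 -0.008953504343029883 0.0956325425894075
side thick_dowel_end_a 0.81 -0.01490524817244516 -0.07490676255369523
```

View pics/b4.png

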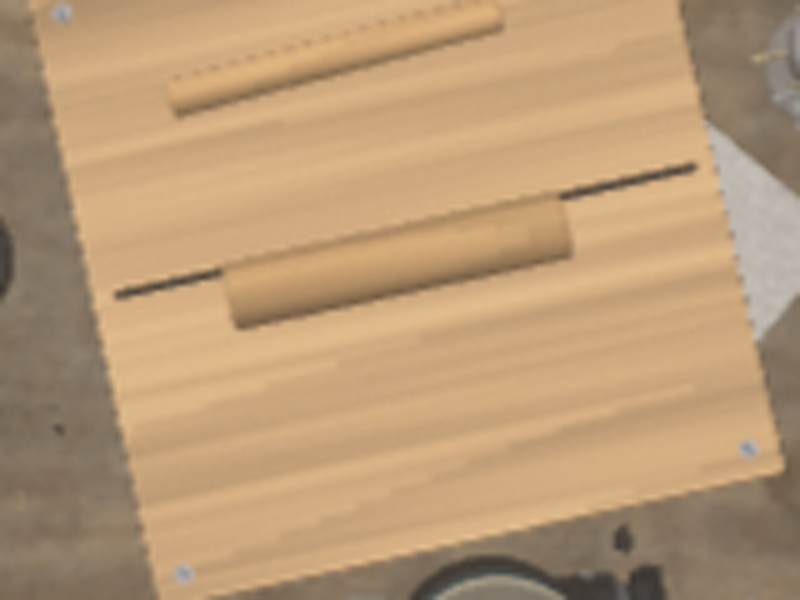

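The line's ends show at crop (117,296) and (695,167). The dowel's corners are at (222,270), (558,197), (572,258) and (235,328), so it's still short of the line on the near side. I'll compute how far.

```bash
cat > m.py <<'E'
from h import *
def meas(L,C,s=5,x0=220,y0=170):
    p=get_image("top")
    c=lambda q:((q[0]+.5)/s-.5+x0,(q[1]+.5)/s-.5+y0)
    A,B=[world(p,c(q),.012)[:2] for q in L]; u=(A-B)/np.linalg.norm(A-B); n=np.array([u[1],-u[0]]); M=(A+B)/2
    co=[world(p,c(q),.028)[:2] for q in C]
    print("M",M,"u",u,"corners n",[round(1000*(q-M)@n,1) for q in co],"u",[round(1000*(q-M)@u,1) for q in co])
    a,b=(co[0]+co[3])/2,(co[1]+co[2])/2
    print("ends n mm",1000*(a-M)@n,1000*(b-M)@n)
E
python3 -c "
from m import *
meas([(117,296),(695,167)],[(222,270),(558,197),(572,258),(235,328)])"
```

```text
M [0.55358968 0.06879354] u [-0.22228639  0.97498141] corners n [np.float64(0.6), np.float64(-0.3), np.float64(-29.3), np.float64(-27.0)] u [np.float64(87.3), np.float64(-72.2), np.float64(-72.2), np.float64(87.2)]
ends n mm -13.199573396856142 -14.80295129701756
```

{"name": "apply_moves", "arguments": {
  "deltas": [85, 0, 0, 30, 0, 85, 0, 0, 60, 0, 85, -10, 0, 90, 0, 85, -20, 0, 110, 0, 85, -35, 0, 121, 0, 85, -50, 0, 121, 0, 85, -65, 0, 121, 0, 85, -80, 0, 121, 0, 85, -95, 0, 121, 0, 85, -105, 0, 121, 0, 85, -110, 0, 121, 0, 85, -110, 0, 121, 0]
}}

```text
clock: 10.45
position: [0.4942, 0.0641, 0.0241]
ee_rot: [0.0, -0.111, 0.994, 0.0]
contact_force: [0.7, 0.5, 0.7]
width: 0.0855
gripper_force: 0.0
```

```bash
python3 st.py
```

```text
10.45 [0.49415878 0.06414527 0.02411961] off n,u -0.05924727640079431 0.008868538125391113 turn about tool z needed -0.02091137149800411 n in tool [-1.00000454e+00  3.64973959e-04  1.00735384e-04] [0.65422253 0.54771005 0.7068888 ] 0.08551279725839533
```

{"name": "apply_moves", "arguments": {
  "deltas": [85, -3, 0, 0, 0, 85, -6, 0, 0, 0, 85, -9, 0, 0, 0, 85, -12, 0, 0, 0, 85, -14, 0, 0, 0, 85, -15.5, 0, 0, 0, 85, -17, 0, 0, 0, 85, -18, 0, 0, 0, 85, -19, 0, 0, 0, 85, -20, 0, 0, 0, 85, -21, 0, 0, 0, 85, -22, 0, 0, 0]
}}

```text
clock: 11.45
position: [0.5147, 0.0689, 0.0245]
ee_rot: [-0.0, -0.111, 0.994, 0.0]
contact_force: [-0.5, -0.0, -0.3]
width: 0.085
gripper_force: 0.0
```

{"name": "apply_moves", "arguments": {
  "deltas": [85, -1, 0, 0, 0, 85, -2, 0, 0, 0, 85, -3, 0, 0, 0, 85, -4, 0, 0, 0, 85, -5, 0, 0, 0, 85, -6, 0, 0, 0, 85, -7, 0, 0, 0, 85, -8, 0, 0, 0, 85, -9, 0, 0, 0, 85, -10, 0, 0, 0, 85, -10.5, 0, 0, 0, 85, -11, 0, 0, 0]
}}

```text
clock: 12.45
position: [0.5255, 0.0713, 0.0246]
ee_rot: [0.0, -0.111, 0.994, 0.0]
contact_force: [-0.4, -0.5, 0.2]
width: 0.0853
gripper_force: 0.0
```

{"name": "apply_moves", "arguments": {
  "deltas": [85, 0, 0, 0, 0, 85, 2, 0, 0, 0, 85, 10, 0, 0, 0, 85, 25, 0, 0, 0, 85, 45, 0, 0, 0, 85, 70, 0, -10, 0, 85, 95, 0, -30, 0, 85, 120, 0, -60, 0, 85, 145, 0, -90, 0, 85, 145, 0, -120, 0, 85, 145, 0, -120, 0, 85, 145, 0, -120, 0]
}}

```text
clock: 13.45
position: [0.3843, 0.0391, 0.1461]
ee_rot: [0.002, -0.111, 0.994, -0.0]
contact_force: [0.6, 0.4, -0.7]
width: 0.0852
gripper_force: 0.0
```

```bash
python3 st.py; python3 - <<'E'
from h import *
p=get_image("top")
cv2.imwrite("pics/b6.png",cv2.resize(p["frame"][170:290,220:380,::-1],None,fx=5,fy=5,interpolation=cv2.INTER_CUBIC))
E
```

```text
13.45 [0.38428886 0.03914067 0.14613412] off n,u -0.17192708489211586 0.00878297988532521 turn about tool z needed -0.05632881516537838 n in tool [-9.99993969e-01  9.83126788e-04  4.50793839e-03] [ 0.61030452  0.4279958  -0.71231684] 0.0852082119099305
```

View pics/b6.png

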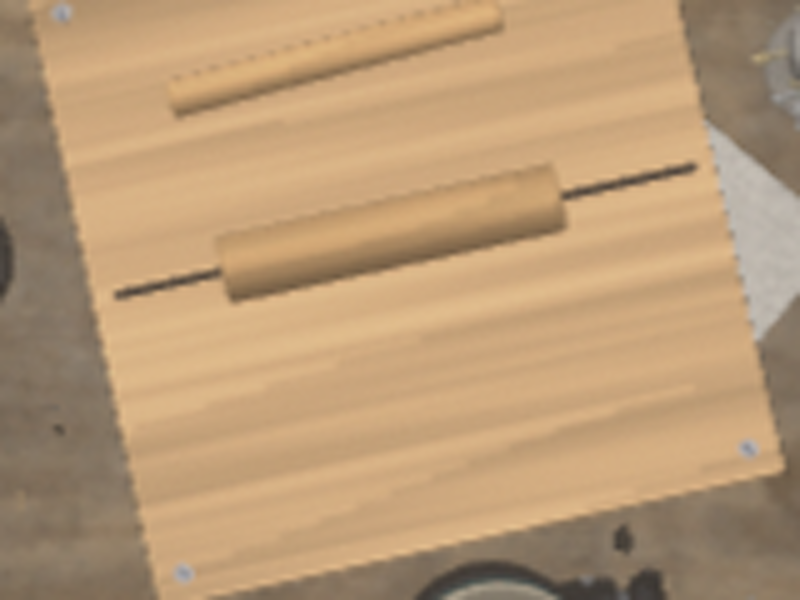

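The line now meets the middle of both end faces: the dowel's ends centre at crop (222,270) and (559,197), and the line at (219,271) and (561,197). It shows beyond both ends, and the thin dowel hasn't moved. The gripper is clear, so I'll hand in.

```bash
python3 -c "
from m import *
meas([(117,296),(695,167)],[(215,238),(552,165),(566,230),(230,301)])
print(sign_off())"
```

```text
M [0.55358968 0.06879354] u [-0.22228639  0.97498141] corners n [np.float64(15.8), np.float64(14.8), np.float64(-16.0), np.float64(-14.3)] u [np.float64(87.3), np.float64(-72.7), np.float64(-72.4), np.float64(86.8)]
ends n mm 0.7792590891670851 -0.6265038646919818
the job is handed in; nothing more can be done
None
```

The thick dowel was rolled onto the marked line and the job is handed in; my last picture puts both its ends within about 1 mm of the line's middle, with the line showing beyond each, and the sign-off returned no verdict.

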